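Nest the washed mixing cups on the drying rack and close its keeper

ROBOT

A 7-joint arm with a two-finger parallel gripper is mounted at the origin on the work surface. World frame = base frame: x ahead of the robot, y to its left, z up, the work surface at z = 0. Lengths are in m, angles in rad, forces in N, time in s.
With the tool pointing down it reaches from about 0.4 to 0.85 m from the base axis. Payload 10.4 kg.
Tool frame: the origin (TCP) lies midway between the tips of the shut fingers; the grasp point (between the pads) lies 19 mm behind it; z points along the fingers, y is the line along which they close (so a half turn about z gives the same grasp; the last joint's range is limited). The gripper opens to 87 mm and grips with 3 to 60 N. Pads are 19 mm wide; open, the fingers measure 117 mm over their backs; the gripper's body (75 mm by 190 mm) begins 51 mm behind the grasp point.
Start: joints at [1.19, 0.332, -0.065, 1.46, 0.022, 1.35, -0.088], TCP at [0.219, -0.585, 0.223] pointing down, gripper open.
Joint ranges: [-2.6, 2.6], [-0.5, 2.12], [-1.47, 1.34], [0.16, 2.42], [-1.27, 4.41], [0.06, 2.06], [-2.6, 2.6]. Speed limits (rad/s): [2.22, 2.22, 2.79, 2.79, 3.14, 3.14, 3.14].

INTERFACE

Orientations are given as a unit quaternion [x, y, z, w].
In Python, from bench import r gives the robot as it stands.
- The arm moves only by the tool arm_command, never from a script. Its arguments are lists of equal length, an entry for each row: "xyz": the shift along the world's x, y, z in m, a list of three; "rot": the turn, a rotation vector about the world's x, y, z in rad, a list of three. In form: {"xyz": [[tx, ty, tz], ...], "rot": [[ax, ay, az], ...]}. A call has 1 to 20 rows; each row is the pose to reach, as a shift and turn from the pose commanded when the call began; what a row does not reach only later rows make up. A row lasts 1/12 s, in which the tool goes at most 41.7 mm and 7.16 degrees, less where a joint would pass 70% of its speed; a pose out of reach is approached as far as the arm can. A call with a gripper value outside its range is refused whole. "grip" is the opening, from 0 (shut) to 1 (fully open), set as the call begins (left out, the last holds). The fingers move at their own pace and stop on an object; "squeeze" is the grip in N (left out, the last holds). Time passes only in rows, so rows that repeat a pose let the fingers close. It gives the time, the measured TCP pose, the force, the opening and the grip force at its end, in the units of the state.
- r.read_state(): the state, without advancing time (a new reading comes with each control period).
- r.camera(name): name is "scene" or "top" or "wrist"; returns the picture (480x640x3 uint8, red, green, blue); there is no depth.
- r.camera_model(name): a dict with "fx", "fy", "cx", "cy" (pixels), "T" (4x4, takes a point from camera to world coordinates). Camera axes: x right, y up, looking along -z (the intrinsics and any distortion apply to the point x, -y, -z); pixel columns grow to the right and rows downward; lengths in m; the calibration is good to about 2 mm. A picture is of the moment at which its call begins: read the wrist's pose just before it. camera_model takes no time and is no camera call; for the wrist camera it gives the pose at the moment of the call.
- r.close_job(): hands the job in; it is judged then, once.
Trained networks look in the newest picture that a camera, given by its name, has taken for a name from the list of things; names that differ only in an ending like _2 or _b are one class to them, and where a whole thing is asked for, a point or a joint stands for the part that bears it (a point fixed in the world has none). Each returns a list of dicts, best first, with "conf" (0 to 1); they miss things now and then, are a little off and sometimes report something else, mostly with a low value. They report only what shows in the picture. A call takes as long as a camera call.
- r.look_for(label, camera): "at" ([x, y, z] in m, in the coordinates of the camera as it stood for that picture, good to about 4 mm: the middle of the surface that is visible of it).
- r.spot_point(label, camera): "at" ([x, y, z] in m, in the coordinates of the camera as it stood for that picture, good to about 4 mm: a listed point, or the origin of a listed thing).
The state is a dict: "time": time; "joint_positions": joint angles; "joint_vel": joint speeds; "joint_torque": joint torques, N m; "ee_pos": TCP position; "eef_rot": TCP orientation; "ft_force": force on the tool from outside, world axes, zero at the start; "torque": the same for the moment, N m; "width": finger opening in m; "grip_force": force on a finger pad.
Only numpy, scipy, OpenCV 4.12 (cv2) and the standard library are available. Lean on these libraries where they do the work, as an engineer would, in place of code of your own. Each camera call takes 0.05 s, during which the arm holds its last target. There are 200 camera calls.

TASK

Put the three washed mixing cups away on the drying rack as one tight nested stack. First push the cup lying loose on the rails fully home over the one by the end plate; then lay the cup from the draining mat on the rails behind it, mouth towards the end plate, and push it fully home as well, so that the whole stack is right up against the end plate. Last, swing the red-knobbed keeper bar down behind the stack into its fork, and leave everything else on the bench in its place.

Things in the scene. Friction and masses are not known exactly. Their poses are not given: they have to be found in the camera images.
- rack: drying rack fixed to the bench: wooden base 290 x 200 x 12 mm, steel end plate 85 mm wide, 110 mm high, and two steel rails (8 mm rods, 36 mm between centres, tops 49 mm above the bench) from the end plate to an open end 235 mm away. Origin: on the bench under the middle of the end plate's inner face; x along the rails to the open end, z up
- rail_end (a point): point midway between the free ends of the two rails, 235 mm from the end plate, at their centre height (45 mm). A cup lies on the rails along their middle, mouth to the end plate; its axis rises 0.24 rad towards the mouth, its base centre is 63 mm above the bench
- keeper_fork (a point): where the keeper rests when closed: in a steel fork beside the rails (74 mm high), 131 mm from the end plate and 58 mm to the -y side of the rails' middle, 68 mm above the bench. The keeper's hinge is opposite, 78 mm to the +y side, 68 mm above the bench, between cheeks 78 mm high
- keeper (a joint): angle of the keeper bar about its hinge, axis parallel to the rails: 0 = down across the rails in its fork (closed), grows as it is raised, 1.57 upright, 1.85 leaning back on its stop. Light friction holds it above about 1.35 rad; pulled over further towards the fork it falls shut by its own weight, slowed by a damper
- keeper_tip (a point): centre of the red ball knob (22 mm diameter) on the free end of the keeper, an 8 mm steel rod; the ball's centre is 139 mm from the hinge axis
- cup_a: cream smooth plastic tapered mixing cup, 72 mm tall, outside 72 mm across at the open rim, 46 mm at 9 mm from the base, rounded to a flat 30 mm base; wall 2.5 mm, 60 g (three alike). Origin: outside centre of the closed base; z along the axis to the mouth. This one lies on the rails nearest to the end plate, mouth towards it
- cup_a_rim (a point): centre of the open rim of the cup by the end plate, 72 mm from its base. With the lower edge of its rim against the end plate, this point is about 6 mm from the plate. A cross-shaped rib inside every cup stops the next one, so nested bases stand 18 mm apart: two nested cups end (base centre) about 95 mm from the plate, three about 112 mm
- cup_b: cream smooth plastic tapered mixing cup, 72 mm tall, outside 72 mm across at the open rim, 46 mm at 9 mm from the base, rounded to a flat 30 mm base; wall 2.5 mm, 60 g (three alike). Origin: outside centre of the closed base; z along the axis to the mouth. This one lies loose on the rails behind the first, mouth towards the first one's base
- cup_b_rim (a point): centre of the open rim of the loose cup on the rails
- cup_c: cream smooth plastic tapered mixing cup, 72 mm tall, outside 72 mm across at the open rim, 46 mm at 9 mm from the base, rounded to a flat 30 mm base; wall 2.5 mm, 60 g (three alike). Origin: outside centre of the closed base; z along the axis to the mouth. This one lies on the draining mat, in the groove between the middle ribs, base centre 26 mm above the bench
- cup_c_rim (a point): centre of the open rim of the cup on the draining mat, 72 mm from its base; the axis rises 0.22 rad towards it
- mat: black rubber draining mat fixed to the bench, 170 x 150 x 4 mm, with low ribs along its x axis, the middle ones 28 mm apart, tops 9 mm above the bench. Origin: centre of its underside
- last: wooden shoe last, 240 mm long; a bystander to be left where it is. Origin: centre of its underside
- cement_tin: yellow-labelled cement tin, 86 mm across, 125 mm tall; a bystander to be left where it is. Origin: centre of its underside
- brush_jar: blue ceramic jar, 70 mm across, with two brushes, 175 mm tall in all; a bystander to be left where it is. Origin: centre of its underside
- thread_spool: yellow thread spool standing, 52 mm across, 64 mm tall; a bystander to be left where it is. Origin: centre of its underside
- hammer: hammer lying flat, 260 mm long; a bystander to be left where it is. Origin: centre of its underside
- awl: awl lying flat, 150 mm long; a bystander to be left where it is. Origin: centre of its underside
- tack_dish: steel dish with tacks, 104 mm across, 26 mm tall; a bystander to be left where it is. Origin: centre of its underside

How it is judged:
On the way, in this order (a step that is already met when the one before it is completed fails the run):
1. the loose cup on the rails is nested home over the one by the end plate (distance between cup_b and cup_a below 0.023 m and angle between the z axis of cup_b and the z axis of cup_a, either way round below 0.1 rad and z of cup_a in the frame of cup_b above 0.01 m), for 0.2 s.
2. the cup from the draining mat is nested home over the other two on the rails (all of step 1 and distance between cup_c and cup_b below 0.023 m and angle between the z axis of cup_c and the z axis of cup_b, either way round below 0.1 rad and z of cup_b in the frame of cup_c above 0.01 m and y of cup_c in the frame of rack between -0.015 and 0.015 m and z of cup_c in the frame of rack between 0.05 and 0.085 m), for 0.2 s.
3. the keeper is down in its fork behind the stack (all of step 1 and value of joint keeper below 0.06 rad and distance between cup_c and cup_b below 0.023 m and angle between the z axis of cup_c and the z axis of cup_b, either way round below 0.1 rad and z of cup_b in the frame of cup_c above 0.01 m), for 0.2 s.
At the end, for the whole second after the job is handed in: The three cups rest on the rails, within 15 mm of their middle, as one nested stack: neighbouring bases under 23 mm apart (18 mm is home), axes within 0.10 rad; the centre of the first rim is under 20 mm from the end plate; the keeper is down (below 0.06 rad) behind the stack (all of step 3 and x of cup_a_rim in the frame of rack below 0.02 m and y of cup_c in the frame of rack between -0.015 and 0.015 m and z of cup_c in the frame of rack between 0.05 and 0.085 m and linear speed of each of cup_a, cup_b, cup_c below 0.02 m/s); the robot touches nothing.
It fails at once if a bystander (last, tin, jar, spool, hammer, awl or dish) is shifted by more than 30 mm (distance of any of last, cement_tin, brush_jar, thread_spool, hammer, awl, tack_dish from where it was at the start of the episode above 0.03 m).
It also fails if it takes over 72 s, if anything falls off the work surface, if the arm or the gripper's body presses on something with over 40 N, if the wrist force passes 120 N, or if a joint passes its speed limit or range.

## Working session

There is one attempt and no reset: what is moved stays moved. The work goes in short steps, Python scripts to look and compute and a tool call to move; the robot and the scene stay as the last step left them, time stands still between calls to the robot, and variables do not carry over. Pictures are saved under pics/ and viewed, at most 10 in all, crops included, and the job is handed in when it is done.

Besides the shell and the picture viewer there is one more tool, called as a command line: name --argument value ..., lists and objects as JSON in quotes. arm_command: Moves the arm, as the interface text tells. Its arguments: {"type":"object","properties":{"xyz":{"type":"array"},"rot":{"type":"array"},"grip":{"type":"number"},"squeeze":{"type":"number"}},"required":["xyz","rot"]}

```bash
mkdir -p pics; cat > h.py <<'E'
import numpy as np, cv2
from bench import r
def w(cam,p):
    T=np.array(r.camera_model(cam)["T"]); return (T@np.r_[p,1])[:3]
def find(cam,labels,f="spot_point",n=3):
    for l in labels:
        for d in getattr(r,f)(l,cam)[:n]:
            print(cam,l,round(d["conf"],2),w(cam,d["at"]).round(3))
def snap(cam,name):
    im=r.camera(cam); cv2.imwrite(f"pics/{name}.png",im[:,:,::-1]); return im
E
python3 - <<'E'
from h import *
s=r.read_state(); print(s)
snap("scene","s0"); snap("top","t0")
find("top",["rack","rail_end","keeper_fork","keeper_tip","cup_a","cup_a_rim","mat"])
find("scene",["rack","rail_end","keeper_fork","keeper_tip","cup_a","cup_a_rim","mat"])
find("top",["last","cement_tin","brush_jar","thread_spool","hammer","awl","tack_dish"],n=1)
for c in("top","scene"):print(r.camera_model(c))
E
```

```text
{'time': 0.0, 'joint_positions': array([ 1.19040657,  0.33285872, -0.06467541,  1.46092626,  0.02157749,
        1.34993076, -0.08851387]), 'joint_vel': array([-6.59836942e-04, -4.64583112e-05,  5.74850254e-04,  2.19404622e-04,
        7.85752650e-04,  1.30926582e-03,  3.44907285e-04]), 'joint_torque': array([-8.51869790e-04, -6.23252892e+01,  2.38920422e-02, -3.89893985e+01,
       -6.14648801e-02,  3.98844620e-02,  1.31796151e-04]), 'ee_pos': array([ 0.2187279 , -0.58505832,  0.22176929]), 'eef_rot': array([ 9.84042593e-01,  1.77931631e-01, -1.53406072e-04, -6.97709328e-04]), 'ft_force': array([-0.27741857,  1.05076954, -0.13558333]), 'torque': array([-0.01644186, -0.02379629, -0.0341768 ]), 'grip_force': 0.0, 'width': 0.0868327105857629}
top rack 0.78 [ 0.518  0.137 -0.   ]
top rack 0.38 [ 0.386 -0.162 -0.   ]
top rail_end 0.92 [ 0.516 -0.101  0.046]
top keeper_fork 0.78 [0.458 0.    0.067]
top keeper_fork 0.6 [ 0.721 -0.307  0.002]
top keeper_tip 0.78 [0.615 0.001 0.207]
top cup_a 0.75 [ 0.521 -0.061  0.062]
top cup_a 0.66 [ 0.437 -0.352  0.027]
top cup_a_rim 0.55 [0.521 0.116 0.
[... 724 characters left out ...]
35.6003772323167, 'fy': 435.6003772323167, 'cx': 324.3435126378117, 'cy': 241.10107655426913, 'T': array([[ 0.01665235,  0.98669577, -0.16172249,  0.39914717],
       [-0.99975326,  0.01880942,  0.01181612, -0.01191075],
       [ 0.01470082,  0.16148582,  0.98676553,  1.01227785],
       [ 0.        ,  0.        ,  0.        ,  1.        ]])}
{'fx': 502.45441929895463, 'fy': 502.45441929895463, 'cx': 322.41578842988207, 'cy': 232.67929510023126, 'T': array([[ 0.78536309, -0.4702969 ,  0.40252408,  1.03118948],
       [ 0.61902827,  0.59353456, -0.51431579, -0.62016933],
       [ 0.00296917,  0.65309842,  0.75726721,  1.0000859 ],
       [ 0.        ,  0.        ,  0.        ,  1.        ]])}
```

View pics/t0.png

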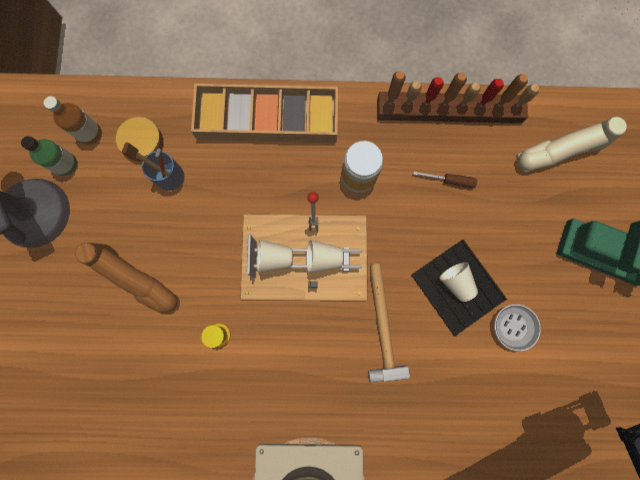

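View pics/s0.png

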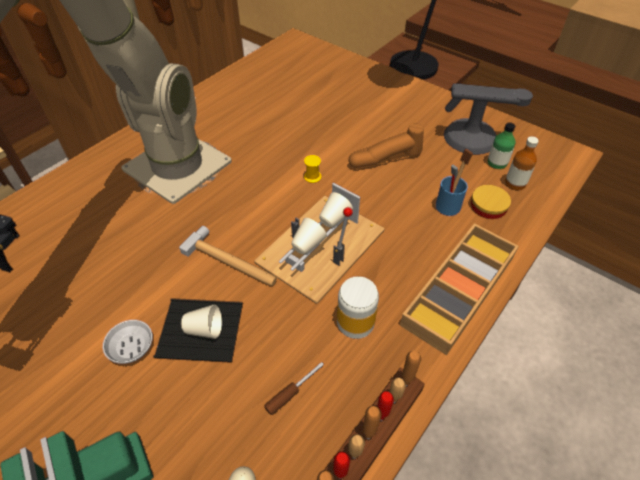

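```bash
python3 - <<'E'
from h import *
for c in("top","scene"):
    r.camera(c); find(c,["cup_a","cup_a_rim","rack","rail_end","keeper_tip"],n=5)
    find(c,["cup_a"],"look_for",4)
E
```

```text
top cup_a 0.96 [0.517 0.048 0.065]
top cup_a 0.96 [ 0.52  -0.064  0.062]
top cup_a 0.56 [ 0.434 -0.354  0.026]
top cup_a 0.47 [0.519 0.006 0.083]
top cup_a 0.44 [0.522 0.12  0.081]
top cup_a_rim 0.61 [0.52  0.116 0.082]
top rail_end 0.7 [ 0.515 -0.1    0.043]
top rail_end 0.6 [ 0.46  -0.337  0.001]
top keeper_tip 0.74 [0.616 0.001 0.206]
top cup_a 0.84 [ 0.469 -0.327  0.053]
top cup_a 0.55 [ 0.518 -0.017  0.091]
scene cup_a 0.9 [ 0.516 -0.065  0.065]
scene cup_a 0.69 [ 0.437 -0.356  0.026]
scene cup_a 0.58 [0.515 0.041 0.064]
scene cup_a_rim 0.98 [0.518 0.113 0.081]
scene rack 0.71 [0.517 0.13  0.005]
scene rail_end 0.94 [ 0.518 -0.109  0.048]
scene keeper_tip 0.7 [0.613 0.002 0.206]
scene cup_a 0.89 [ 0.529 -0.028  0.092]
scene cup_a 0.7 [ 0.475 -0.339  0.048]
scene cup_a 0.66 [0.523 0.073 0.092]
scene cup_a 0.36 [ 0.607 -0.004  0.173]
```

The top view shows the rack at px (243–366, 215–299), with its rails running right, towards world −y. Cup A is at about (270,258), the loose cup B at about (325,257), and the keeper knob is up at (313,198). Cup C is on the mat at (460,280), base to the lower right. The scene view agrees with this and shows nothing standing between the arm and the rack. I'll push B with shut fingers tilted flush to its base.

arm_command --xyz '[[0.02,0.03,0],[0.04,0.06,0],[0.06,0.095,0],[0.08,0.125,0],[0.1,0.155,0],[0.12,0.187,0],[0.14,0.218,0],[0.16,0.25,0],[0.18,0.28,0],[0.2,0.312,0],[0.22,0.343,0],[0.24,0.374,0],[0.26,0.405,0],[0.28,0.435,-0.01],[0.298,0.455,-0.03],[0.298,0.455,-0.06],[0.298,0.455,-0.1],[0.298,0.455,-0.1],[0.298,0.455,-0.1]]' --rot '[[0,0,0],[0,0,0],[0.02,0.004,-0.03],[0.05,0.009,-0.07],[0.08,0.015,-0.12],[0.12,0.022,-0.18],[0.16,0.029,-0.24],[0.2,0.036,-0.3],[0.237,0.043,-0.356],[0.237,0.043,-0.356],[0.237,0.043,-0.356],[0.237,0.043,-0.356],[0.237,0.043,-0.356],[0.237,0.043,-0.356],[0.237,0.043,-0.356],[0.237,0.043,-0.356],[0.237,0.043,-0.356],[0.237,0.043,-0.356],[0.237,0.043,-0.356]]' --grip 0 --squeeze 20

```text
time: 3.43
ee_pos: [0.5157, -0.1302, 0.1218]
eef_rot: [0.993, -0.0, -0.002, -0.12]
ft_force: [-0.1, -0.1, 0.7]
width: 0.0004
grip_force: 0.0
```

```bash
python3 - <<'E'
from h import *
snap("wrist","w0"); print(r.read_state()["ee_pos"])
find("wrist",["cup_a","cup_a_rim","rail_end","keeper_tip","keeper_fork"],n=3)
E
```

```text
[ 0.51712251 -0.13070244  0.1237881 ]
wrist cup_a 0.76 [0.52  0.044 0.066]
wrist cup_a 0.72 [ 0.53  -0.068  0.065]
wrist rail_end 0.81 [ 0.523 -0.105  0.045]
```

View pics/w0.png

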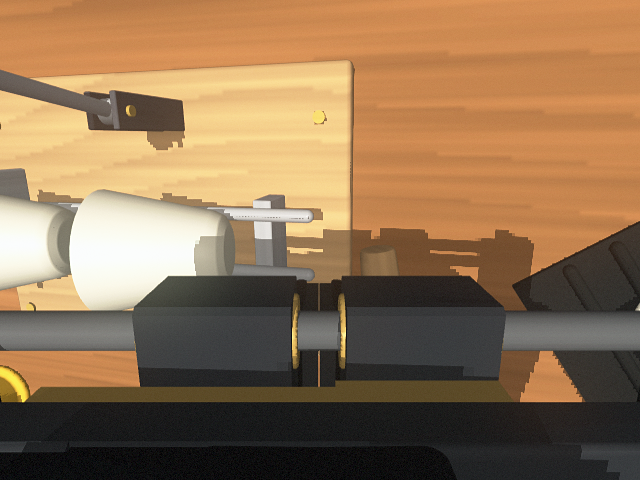

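The wrist view shows cup B at px (165,250), with its base face at about (215,255), on the rails ahead of the shut fingers. The rail ends are at (310,215) and (310,273), and cup A is at the left edge. I'll lower and push.

arm_command --xyz '[[0.002,0,-0.025],[0.002,0,-0.05],[0.002,0,-0.067],[0.002,0.02,-0.067],[0.002,0.035,-0.067],[0.002,0.045,-0.067],[0.002,0.053,-0.067],[0.002,0.061,-0.067],[0.002,0.069,-0.067],[0.002,0.077,-0.067],[0.002,0.085,-0.067],[0.002,0.093,-0.067],[0.002,0.101,-0.067],[0.002,0.109,-0.067],[0.002,0.117,-0.067],[0.002,0.123,-0.067],[0.002,0.129,-0.067],[0.002,0.135,-0.067]]' --rot '[[0,0,0],[0,0,0],[0,0,0],[0,0,0],[0,0,0],[0,0,0],[0,0,0],[0,0,0],[0,0,0],[0,0,0],[0,0,0],[0,0,0],[0,0,0],[0,0,0],[0,0,0],[0,0,0],[0,0,0],[0,0,0]]'

```text
time: 5.23
ee_pos: [0.5189, 0.0051, 0.0555]
eef_rot: [0.993, 0.0, -0.0, -0.119]
ft_force: [-0.5, -1.4, 0.0]
width: 0.0005
grip_force: 0.4
```

```bash
python3 - <<'E'
from h import *
snap("wrist","w1"); snap("top","t1"); print(r.read_state()["ee_pos"],r.read_state()["ft_force"])
find("wrist",["cup_a","cup_a_rim","rail_end"],n=3)
find("top",["cup_a","cup_a_rim"],n=3)
E
```

```text
[0.51879582 0.00587914 0.05562089] [-0.06219848 -0.51641037 -0.85194892]
wrist rail_end 0.88 [ 0.52  -0.109  0.043]
top cup_a 0.97 [ 0.438 -0.357  0.024]
top cup_a_rim 0.94 [0.521 0.125 0.082]
```

arm_command --xyz '[[0,0.003,0],[0,0.006,0],[0,0.009,0],[0,0.012,0],[0,0.015,0],[0,0.018,0]]' --rot '[[0,0,0],[0,0,0],[0,0,0],[0,0,0],[0,0,0],[0,0,0]]'

```text
time: 6.08
ee_pos: [0.5188, 0.023, 0.0555]
eef_rot: [0.993, 0.0, -0.0, -0.119]
ft_force: [-0.0, 0.6, 0.7]
width: 0.0002
grip_force: 0.3
```

```bash
python3 - <<'E'
from h import *
im=snap("wrist","w2"); print(r.read_state()["ee_pos"],r.read_state()["ft_force"])
E
```

```text
[0.51880458 0.02371525 0.0556016 ] [-0.40124885  0.10468452  0.26204789]
```

View pics/w2.png

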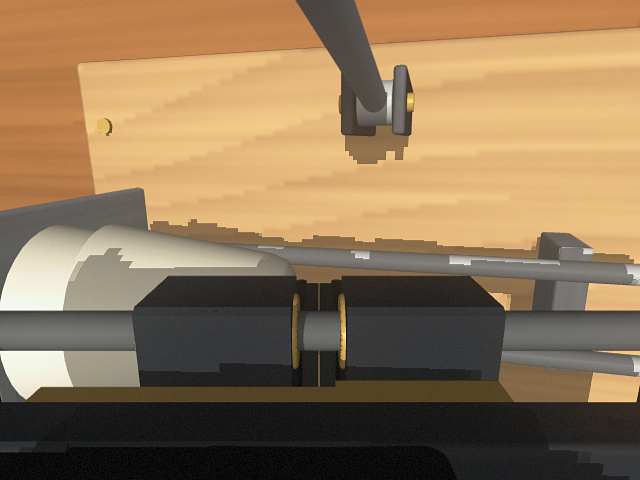

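The view shows B over A, with A's rim band at px (20–70,230–330) close to the end plate at (140,200). There is still no contact force, so I'll keep pushing in small steps.

arm_command --xyz '[[0,0.002,0],[0,0.004,0],[0,0.006,0],[0,0.007,0]]' --rot '[[0,0,0],[0,0,0],[0,0,0],[0,0,0]]'

```text
time: 6.47
ee_pos: [0.5189, 0.0281, 0.0555]
eef_rot: [0.993, -0.0, -0.0, -0.118]
ft_force: [-1.7, -8.9, 1.9]
width: 0.0003
grip_force: 4.3
```

arm_command --xyz '[[0,0.002,0],[0,0.003,0],[0,0.003,0],[0,0.003,0]]' --rot '[[0,0,0],[0,0,0],[0,0,0],[0,0,0]]'

```text
time: 6.8
ee_pos: [0.5191, 0.029, 0.0554]
eef_rot: [0.993, -0.001, 0.0, -0.118]
ft_force: [-1.5, -12.3, 3.6]
width: 0.0003
grip_force: 6.0
```

arm_command --xyz '[[0,-0.03,0],[0,-0.065,0],[0,-0.1,0.02],[0,-0.135,0.055],[-0.01,-0.17,0.09],[-0.02,-0.205,0.12],[-0.03,-0.24,0.14],[-0.04,-0.275,0.145],[-0.05,-0.31,0.145],[-0.055,-0.34,0.145],[-0.059,-0.373,0.145],[-0.059,-0.373,0.145],[-0.059,-0.373,0.145]]' --rot '[[0,0,0],[0,0,0],[0,0,0],[-0.04,-0.012,0.1],[-0.08,-0.024,0.2],[-0.12,-0.036,0.3],[-0.16,-0.048,0.4],[-0.2,-0.06,0.5],[-0.233,-0.069,0.573],[-0.233,-0.069,0.573],[-0.233,-0.069,0.573],[-0.233,-0.069,0.573],[-0.233,-0.069,0.573]]'

```text
time: 7.88
ee_pos: [0.459, -0.3423, 0.2002]
eef_rot: [0.959, 0.282, -0.0, -0.0]
ft_force: [0.8, 0.2, -1.8]
width: -0.0001
grip_force: 0.0
```

arm_command --xyz '[[0,0,0],[0,0,0],[0,0,0],[0,0,0]]' --rot '[[0,0,0],[0,0,0],[0,0,0],[0,0,0]]' --grip 1

```text
time: 8.22
ee_pos: [0.4604, -0.3394, 0.2007]
eef_rot: [0.959, 0.285, 0.0, 0.0]
ft_force: [0.1, 0.3, 0.2]
width: 0.0197
grip_force: 0.0
```

```bash
python3 - <<'E'
from h import *
w_=snap("wrist","w3"); t=snap("top","t3"); s=snap("scene","s3"); print(r.read_state()["ee_pos"],r.read_state()["width"])
find("wrist",["cup_c","cup_c_rim"],n=2)
find("top",["cup_a","cup_a_rim","keeper_tip"],n=4)
find("scene",["cup_a","cup_a_rim","keeper_tip"],n=4)
z=cv2.resize(t[200:310,230:380],None,fx=3,fy=3)
z2=cv2.resize(s[170:310,250:400],None,fx=2.36,fy=2.36)[:330]
cv2.imwrite("pics/m3.png",np.hstack([z,z2,cv2.resize(w_,(440,330))])[:,:,::-1])
print(np.hstack([z,z2]).shape)
E
python3 -c "
import cv2;a=cv2.imread('pics/m3.png');cv2.imwrite('pics/m3.png',cv2.resize(a,(800,int(a.shape[0]*800/a.shape[1]))))"
```

```text
[ 0.46010111 -0.34002016  0.20063642] 0.03073669902455526
wrist cup_c 0.76 [ 0.439 -0.355  0.025]
wrist cup_c_rim 0.59 [ 0.496 -0.317  0.041]
top cup_a 0.88 [0.522 0.037 0.062]
top cup_a 0.74 [0.714 0.347 0.005]
top cup_a 0.72 [ 0.437 -0.351  0.024]
top cup_a 0.46 [ 0.518 -0.099  0.047]
top cup_a_rim 0.91 [0.52  0.125 0.085]
top keeper_tip 0.62 [0.616 0.003 0.209]
top keeper_tip 0.5 [0.462 0.002 0.066]
scene cup_a 0.82 [ 0.437 -0.357  0.027]
scene cup_a 0.63 [0.519 0.036 0.063]
scene cup_a_rim 0.47 [0.515 0.122 0.082]
scene keeper_tip 0.46 [0.612 0.002 0.206]
(330, 804, 3)
```

View pics/m3.png

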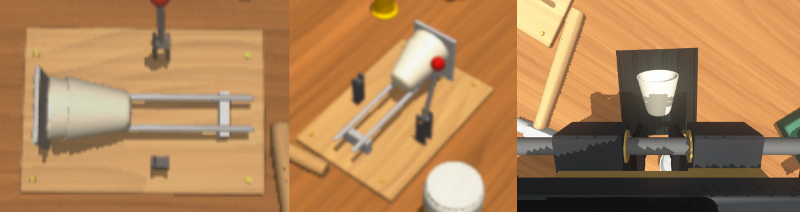

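The crops show B seated over A with only A's rim band showing beside the end plate, and the rails behind them empty. In the wrist crop, cup C is lined up between the fingers at about (655,90), mouth away from the gripper.

```bash
python3 - <<'E'
from h import *
from scipy.spatial.transform import Rotation as R
s=r.read_state(); T=np.array(r.camera_model("wrist")["T"])
q=R.from_quat(s["eef_rot"]); print("cam in tool",q.inv().apply(T[:3,3]-s["ee_pos"]).round(3), q.as_matrix().round(3), s["joint_positions"].round(2))
E
```

```text
cam in tool [ 0.066  0.001 -0.162] [[ 0.839  0.545 -0.   ]
 [ 0.545 -0.839 -0.   ]
 [-0.     0.    -1.   ]] [ 0.82  0.25 -0.31  1.62  0.08  1.28 -0.5 ]
```

arm_command --xyz '[[0,0,-0.02],[0,0,-0.04],[0,0,-0.06],[0,0,-0.08],[0,0,-0.1],[0,0,-0.12],[0,0,-0.14],[0,0,-0.16],[0,0,-0.175],[0,0,-0.185],[0,0,-0.185]]' --rot '[[0,0,0],[0,0,0],[0,0,0],[0,0,0],[0,0,0],[0,0,0],[0,0,0],[0,0,0],[0,0,0],[0,0,0],[0,0,0]]'

```text
time: 9.68
ee_pos: [0.4587, -0.3396, 0.0135]
eef_rot: [0.959, 0.284, -0.001, -0.001]
ft_force: [-0.1, 0.4, 0.2]
width: 0.0871
grip_force: 0.0
```

arm_command --xyz '[[0,0,0],[0,0,0],[0,0,0],[0,0,0],[0,0,0],[0,0,0],[0,0,0],[0,0,0]]' --rot '[[0,0,0],[0,0,0],[0,0,0],[0,0,0],[0,0,0],[0,0,0],[0,0,0],[0,0,0]]' --grip 0.3 --squeeze 8

```text
time: 10.35
ee_pos: [0.4601, -0.3405, 0.0159]
eef_rot: [0.959, 0.284, 0.0, 0.0]
ft_force: [-0.7, 0.6, 4.7]
width: 0.0559
grip_force: 7.8
```

arm_command --xyz '[[0,0,0.02],[0,0,0.05],[0,0,0.09],[0,0,0.12],[0,0,0.14],[0,0,0.14]]' --rot '[[0,0,0],[0,0,0],[0,0,0],[0,0,0],[0,0,0],[0,0,0]]'

```text
time: 10.85
ee_pos: [0.4619, -0.3417, 0.1605]
eef_rot: [0.959, 0.284, 0.002, 0.003]
ft_force: [0.7, -0.7, -0.4]
width: 0.0563
grip_force: 7.9
```

```bash
python3 - <<'E'
from h import *
snap("wrist","w4");snap("scene","s4");snap("top","t4"); s=r.read_state();print(s["ee_pos"],s["width"],s["grip_force"])
find("wrist",["cup_c","cup_c_rim"],n=2)
find("scene",["cup_c","cup_c_rim"],n=3);find("top",["cup_c","cup_c_rim"],n=3)
a=cv2.imread("pics/s4.png")[230:400,100:300];b=cv2.imread("pics/w4.png")
cv2.imwrite("pics/m4.png",np.hstack([cv2.resize(a,(400,340)),cv2.resize(b,(400,340))]))
E
```

```text
[ 0.45943224 -0.34018718  0.15465242] 0.05638571383065149 7.865817787447327
wrist cup_c 0.85 [ 0.439 -0.357  0.162]
wrist cup_c_rim 0.61 [ 0.495 -0.315  0.179]
scene cup_c 0.64 [ 0.435 -0.357  0.169]
scene cup_c 0.61 [0.517 0.036 0.062]
scene cup_c 0.34 [ 0.382 -0.165  0.   ]
scene cup_c_rim 0.57 [ 0.496 -0.315  0.18 ]
top cup_c 0.92 [0.521 0.035 0.064]
top cup_c_rim 0.8 [ 0.496 -0.315  0.182]
top cup_c_rim 0.74 [ 0.375 -0.46   0.001]
```

View pics/m4.png

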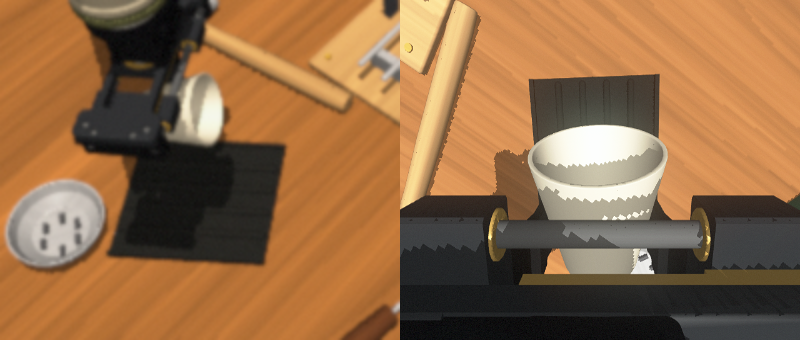

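The crops show cup C held square between the fingers, mouth forward at px (598,155), and clear of the mat. I'll carry it to the rear part of the rails, turning it to face the end plate.

arm_command --xyz '[[0.005,0.015,0],[0.01,0.035,0],[0.018,0.06,0],[0.026,0.09,0],[0.034,0.12,0],[0.042,0.15,0],[0.05,0.175,0],[0.057,0.195,0],[0.059,0.21,0],[0.059,0.21,0],[0.059,0.235,-0.02],[0.059,0.26,-0.045],[0.059,0.282,-0.07],[0.059,0.282,-0.08],[0.059,0.282,-0.085],[0.059,0.282,-0.085]]' --rot '[[0,0,0.1],[0,0,0.21],[0,0,0.32],[0,0,0.43],[0,0,0.54],[0,0,0.65],[0,0,0.76],[0,0,0.87],[0,0,0.985],[0,0,0.985],[0,0,0.985],[0,0,0.985],[0,0,0.985],[0,0,0.985],[0,0,0.985],[0,0,0.985]]'

```text
time: 12.63
ee_pos: [0.5182, -0.0596, 0.0695]
eef_rot: [0.711, 0.703, -0.001, -0.001]
ft_force: [0.0, -0.6, -0.1]
width: 0.0559
grip_force: 7.9
```

```bash
python3 - <<'E'
from h import *
snap("wrist","w5");snap("scene","s5");snap("top","t5"); s=r.read_state();print(s["ee_pos"],s["ft_force"],s["joint_positions"].round(2))
find("wrist",["cup_c","cup_c_rim","keeper_fork"],n=3)
find("scene",["cup_c","cup_c_rim","rail_end","keeper_tip"],n=3);find("top",["cup_c","cup_c_rim","keeper_tip"],n=3)
a=cv2.imread("pics/s5.png")[150:320,230:430];b=cv2.imread("pics/w5.png")
cv2.imwrite("pics/m5.png",np.hstack([cv2.resize(a,(400,340)),cv2.resize(b,(400,340))]))
E
```

```text
[ 0.51958634 -0.05982552  0.07150135] [-0.22886252 -0.36124449 -0.54382475] [ 0.55  0.31 -0.59  1.88  0.2   1.01 -0.14]
wrist cup_c 0.58 [ 0.523 -0.085  0.086]
wrist cup_c_rim 0.91 [ 0.518 -0.016  0.095]
wrist keeper_fork 0.66 [ 0.459 -0.003  0.07 ]
scene cup_c 0.81 [0.518 0.037 0.064]
scene cup_c 0.52 [ 0.517 -0.088  0.08 ]
scene cup_c_rim 0.8 [ 0.517 -0.018  0.095]
scene rail_end 0.82 [ 0.517 -0.106  0.047]
scene rail_end 0.37 [ 0.72  -0.11   0.003]
scene keeper_tip 0.72 [0.613 0.004 0.201]
top cup_c 0.92 [0.521 0.037 0.06 ]
top cup_c 0.41 [ 0.461 -0.339  0.002]
top cup_c_rim 0.64 [ 0.523 -0.011  0.098]
top cup_c_rim 0.27 [0.617 0.    0.209]
top keeper_tip 0.68 [ 0.614 -0.001  0.211]
top keeper_tip 0.49 [ 0.462 -0.338 -0.001]
```

View pics/m5.png

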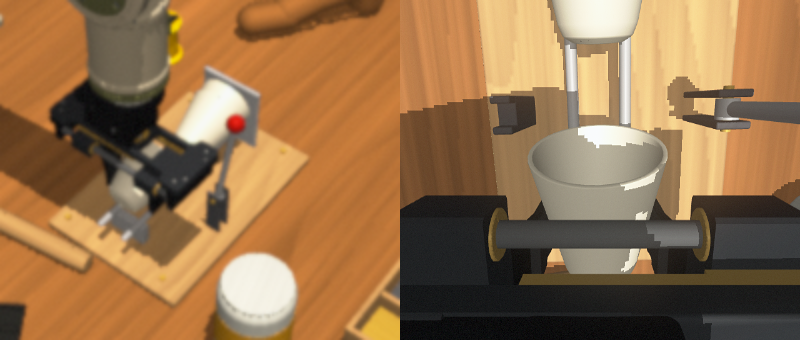

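The view shows cup C centred above the rails, with its rim centre at px (598,155) and the rails at (572,80) and (625,80). The keeper is clear to the right. I'll lower it onto the rails.

arm_command --xyz '[[0,0,-0.006],[0,0,-0.011],[0,0,-0.015],[0,0,-0.017],[0,0,-0.017]]' --rot '[[0,0,0],[0,0,0],[0,0,0],[0,0,0],[0,0,0]]'

```text
time: 13.7
ee_pos: [0.519, -0.0584, 0.0532]
eef_rot: [0.711, 0.704, 0.0, 0.0]
ft_force: [-0.2, -0.6, 0.2]
width: 0.0561
grip_force: 7.9
```

arm_command --xyz '[[0,0,-0.001],[0,0,-0.002],[0,0,-0.002]]' --rot '[[0,0,0],[0,0,0],[0,0,0]]'

```text
time: 13.95
ee_pos: [0.5192, -0.0587, 0.052]
eef_rot: [0.711, 0.704, 0.0, 0.0]
ft_force: [-0.5, -1.4, 4.8]
width: 0.056
grip_force: 7.8
```

arm_command --xyz '[[0,0,0],[0,0,0],[0,0,0],[0,0,0],[0,0,0.02],[0,-0.01,0.05],[0,-0.03,0.085],[0,-0.06,0.11],[0,-0.09,0.12],[0,-0.09,0.12]]' --rot '[[0,0,0],[0,0,0],[0,0,0],[0,0,0],[0,0,0],[0,0,0],[0,0,0],[0,0,0],[0,0,0],[0,0,0]]' --grip 0.85

```text
time: 14.78
ee_pos: [0.5195, -0.1556, 0.1743]
eef_rot: [0.713, 0.701, -0.0, 0.003]
ft_force: [-0.7, -0.6, 0.3]
width: 0.0737
grip_force: 0.0
```

```bash
python3 - <<'E'
from h import *
snap("wrist","w6");snap("scene","s6");snap("top","t6"); s=r.read_state();print(s["ee_pos"],s["ft_force"],s["joint_positions"].round(2))
find("wrist",["cup_c","cup_c_rim"],n=3)
find("scene",["cup_c","cup_c_rim"],n=3);find("top",["cup_c","cup_c_rim"],n=3)
a=cv2.imread("pics/s6.png")[150:320,230:430];b=cv2.imread("pics/w6.png")
cv2.imwrite("pics/m6.png",np.hstack([cv2.resize(a,(400,340)),cv2.resize(b,(400,340))]))
E
```

```text
[ 0.51866944 -0.14816547  0.17116566] [-0.06797355  0.83893687 -1.07491291] [ 0.68  0.23 -0.55  1.73  0.13  1.22  0.09]
wrist cup_c 0.64 [ 0.518 -0.077  0.061]
scene cup_c 0.92 [ 0.518 -0.086  0.064]
scene cup_c 0.57 [0.517 0.036 0.063]
scene cup_c_rim 0.81 [ 0.517 -0.013  0.079]
top cup_c 0.85 [0.523 0.037 0.063]
top cup_c 0.69 [ 0.518 -0.082  0.062]
top cup_c_rim 0.85 [ 0.52  -0.009  0.081]
```

View pics/m6.png

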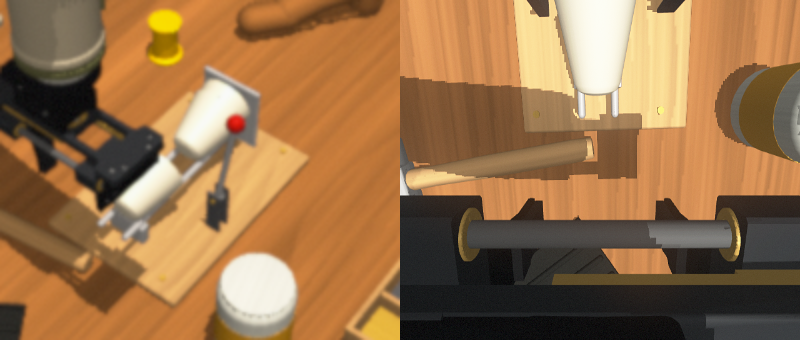

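The view shows cup C lying straight on the rails, base at px (588,93) near the rail ends, and the stack ahead of it undisturbed. I'll turn the tool, shut the fingers and push C home.

arm_command --xyz '[[0,0,0],[0,0,0],[0,0,0],[0,0,0],[0,0,0],[0,0,0],[0,0,0],[0,0,0],[0,0,0],[0,0,0],[0,0,0],[0,0,0],[0,0,0],[0,0,-0.03],[0,0,-0.06],[0,0,-0.09],[0,0,-0.117],[0,0,-0.117],[0,0,-0.117]]' --rot '[[0.014,0.014,-0.117],[0.028,0.028,-0.233],[0.043,0.043,-0.35],[0.057,0.057,-0.467],[0.071,0.071,-0.584],[0.085,0.085,-0.7],[0.1,0.099,-0.817],[0.114,0.113,-0.934],[0.128,0.127,-1.05],[0.142,0.141,-1.167],[0.157,0.155,-1.284],[0.171,0.169,-1.4],[0.189,0.187,-1.552],[0.189,0.187,-1.552],[0.189,0.187,-1.552],[0.189,0.187,-1.552],[0.189,0.187,-1.552],[0.189,0.187,-1.552],[0.189,0.187,-1.552]]' --grip 0 --squeeze 20

```text
time: 16.82
ee_pos: [0.5182, -0.1477, 0.054]
eef_rot: [0.993, 0.0, -0.001, -0.12]
ft_force: [0.9, 0.0, 0.1]
width: 0.0005
grip_force: 0.0
```

arm_command --xyz '[[0,0.02,0],[0,0.04,0],[0,0.05,0],[0,0.056,0],[0,0.062,0],[0,0.068,0],[0,0.075,0],[0,0.082,0],[0,0.089,0],[0,0.096,0],[0,0.103,0],[0,0.11,0],[0,0.117,0],[0,0.124,0],[0,0.131,0],[0,0.137,0],[0,0.143,0],[0,0.148,0]]' --rot '[[0,0,0],[0,0,0],[0,0,0],[0,0,0],[0,0,0],[0,0,0],[0,0,0],[0,0,0],[0,0,0],[0,0,0],[0,0,0],[0,0,0],[0,0,0],[0,0,0],[0,0,0],[0,0,0],[0,0,0],[0,0,0]]'

```text
time: 18.32
ee_pos: [0.5188, 0.0002, 0.0546]
eef_rot: [0.993, 0.0, -0.0, -0.12]
ft_force: [-0.1, -1.3, 0.6]
width: 0.0007
grip_force: 0.9
```

arm_command --xyz '[[0,0.003,0],[0,0.006,0],[0,0.009,0],[0,0.011,0],[0,0.013,0]]' --rot '[[0,0,0],[0,0,0],[0,0,0],[0,0,0],[0,0,0]]'

```text
time: 18.73
ee_pos: [0.5189, 0.0115, 0.0545]
eef_rot: [0.993, 0.0, 0.0, -0.119]
ft_force: [-1.4, -11.3, 2.2]
width: 0.0004
grip_force: 5.4
```

arm_command --xyz '[[0,0.001,0],[0,0.002,0],[0,0.002,0],[0,0.002,0]]' --rot '[[0,0,0],[0,0,0],[0,0,0],[0,0,0]]'

```text
time: 19.07
ee_pos: [0.519, 0.0116, 0.0544]
eef_rot: [0.993, -0.001, 0.0, -0.118]
ft_force: [-1.6, -11.3, 2.5]
width: -0.0
grip_force: 5.4
```

arm_command --xyz '[[0,-0.03,0],[0,-0.065,0],[0,-0.1,0.02],[0,-0.13,0.05],[0,-0.15,0.09],[0,-0.16,0.12],[0,-0.16,0.145],[0,-0.16,0.145],[0,-0.16,0.145]]' --rot '[[0,0,0],[0,0,0],[0,0,0],[0,0,0],[0,0,0],[0,0,0],[0,0,0],[0,0,0],[0,0,0]]'

```text
time: 19.82
ee_pos: [0.5197, -0.1454, 0.2008]
eef_rot: [0.993, 0.0, 0.001, -0.119]
ft_force: [-0.5, -0.0, -0.6]
width: 0.0001
grip_force: 0.0
```

```bash
python3 - <<'E'
from h import *
snap("scene","s7");snap("top","t7"); s=r.read_state();print(s["time"],s["ee_pos"],s["joint_positions"].round(2))
find("scene",["cup_c","cup_c_rim","keeper_tip"],n=3);find("top",["cup_c","cup_c_rim","keeper_tip"],n=3)
a=cv2.imread("pics/s7.png")[150:320,230:430];b=cv2.imread("pics/t7.png")[170:310,225:390]
cv2.imwrite("pics/m7.png",np.hstack([cv2.resize(a,(400,340)),cv2.resize(b,(400,340))]))
E
```

```text
19.9167 [ 0.51846325 -0.14478197  0.19853414] [ 0.64  0.25 -0.36  1.65 -0.15  1.33 -1.24]
scene cup_c 0.7 [0.516 0.017 0.063]
scene cup_c 0.48 [ 0.614 -0.001  0.205]
scene cup_c 0.35 [0.468 0.405 0.003]
scene cup_c_rim 0.96 [0.519 0.088 0.079]
scene cup_c_rim 0.2 [0.516 0.106 0.081]
scene keeper_tip 0.76 [0.61  0.001 0.204]
top cup_c 0.93 [0.517 0.02  0.062]
top cup_c_rim 0.83 [0.519 0.089 0.084]
top cup_c_rim 0.3 [ 0.461 -0.336 -0.   ]
top keeper_tip 0.64 [ 0.616 -0.003  0.21 ]
```

View pics/m7.png

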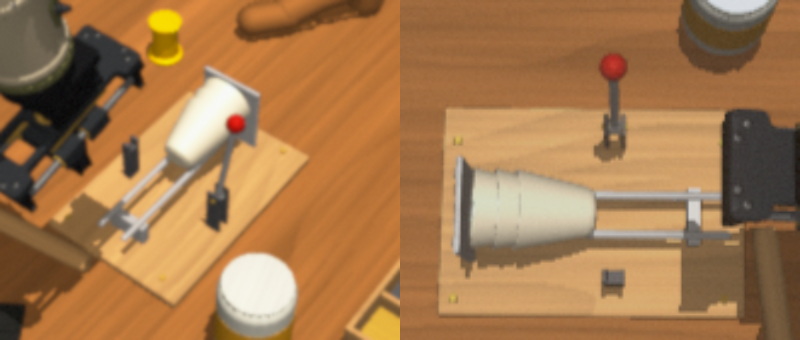

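The views show the stack tight against the plate, with two narrow rim bands at px (480–520,205) and C's base at (593,210), forward of the keeper's line. The knob is at (613,67). I'll go round to the knob's far side.

arm_command --xyz '[[0.03,0,0.01],[0.06,0,0.01],[0.09,0,0.01],[0.12,0,0.01],[0.136,0.01,0.005],[0.136,0.04,0],[0.136,0.07,-0.005],[0.136,0.1,-0.005],[0.136,0.13,-0.005],[0.136,0.147,-0.005],[0.136,0.147,-0.005],[0.136,0.147,-0.005]]' --rot '[[-0.08,0,0],[-0.16,0,0],[-0.24,0,0],[-0.24,0,0],[-0.24,0,0],[-0.24,0,0],[-0.24,0,0],[-0.24,0,0],[-0.24,0,0],[-0.24,0,0],[-0.24,0,0],[-0.24,0,0]]'

```text
time: 21.22
ee_pos: [0.6548, 0.0029, 0.1942]
eef_rot: [1.0, 0.002, -0.0, 0.0]
ft_force: [-0.8, -0.6, 0.3]
width: 0.0003
grip_force: 0.0
```

arm_command --xyz '[[-0.01,0,0],[-0.02,0,0],[-0.03,0,0],[-0.04,0,0],[-0.05,0,0],[-0.06,0,0],[-0.068,0,0],[-0.076,0,0],[-0.08,0,0],[-0.08,0,0]]' --rot '[[0,0,0],[0,0,0],[0,0,0],[0,0,0],[0,0,0],[0,0,0],[0,0,0],[0,0,0],[0,0,0],[0,0,0]]'

```text
time: 22.05
ee_pos: [0.5744, 0.001, 0.1947]
eef_rot: [1.0, 0.0, -0.0, 0.0]
ft_force: [1.4, 0.3, 0.0]
width: 0.0004
grip_force: 0.0
```

```bash
python3 - <<'E'
from h import *
snap("scene","s8");snap("top","t8"); s=r.read_state();print(s["time"],s["ee_pos"],s["ft_force"])
find("scene",["keeper_tip","cup_c"],n=2);find("top",["keeper_tip","cup_c"],n=2)
E
```

```text
22.15 [0.5751095  0.00133587 0.19468166] [ 1.06172385 -0.27722585  0.16052614]
scene keeper_tip 0.47 [0.547 0.    0.197]
scene cup_c 0.62 [0.515 0.018 0.061]
```

arm_command --xyz '[[-0.008,0,0],[-0.016,0,0],[-0.016,0,0],[0.0,0,0.01],[0,0,0.02],[0,0,0.02],[0,0,0.02],[0,0,0.02],[0,0,0.02],[0,0,0.02],[0,0,0.02],[0,0,0.02],[0,0,0.02],[0,0,0.02],[0,0,0.02]]' --rot '[[0,0,0],[0,0,0],[0,0,0],[0,0,0],[0,0,0],[0,0,0],[0,0,0],[0,0,0],[0,0,0],[0,0,0],[0,0,0],[0,0,0],[0,0,0],[0,0,0],[0,0,0]]'

```text
time: 23.6
ee_pos: [0.5749, 0.0016, 0.2145]
eef_rot: [1.0, 0.0, -0.0, 0.0]
ft_force: [0.5, -0.4, -0.3]
width: 0.0007
grip_force: 0.0
```

arm_command --xyz '[[0.02,-0.03,0.03],[0.02,-0.06,0.05],[0.02,-0.09,0.06],[0.02,-0.12,0.06],[0.02,-0.15,0.06],[0.02,-0.18,0.06],[0.02,-0.21,0.06],[0.02,-0.24,0.06],[0.02,-0.26,0.06],[0.02,-0.26,0.06],[0.02,-0.26,0.06],[0.02,-0.26,0.06]]' --rot '[[0,0,0],[0,0,0],[0,0,0],[0,0,0],[0,0,0],[0,0,0],[0,0,0],[0,0,0],[0,0,0],[0,0,0],[0,0,0],[0,0,0]]'

```text
time: 24.6
ee_pos: [0.5952, -0.2573, 0.2745]
eef_rot: [1.0, 0.001, -0.0, -0.0]
ft_force: [-0.0, -0.2, 0.2]
width: 0.0003
grip_force: 0.0
```

```bash
python3 - <<'E'
from h import *
snap("scene","s9");snap("top","t9"); s=r.read_state();print(s["time"],s["ee_pos"],s["ft_force"])
for c in("scene","top"):find(c,["keeper_tip","cup_c","cup_c_rim"],n=2)
a=cv2.imread("pics/s9.png")[150:320,230:430];b=cv2.imread("pics/t9.png")[170:310,225:390]
cv2.imwrite("pics/m9.png",np.hstack([cv2.resize(a,(400,340)),cv2.resize(b,(400,340))]))
E
```

```text
24.7 [ 0.59531958 -0.25679918  0.27478128] [0.81565278 0.17264836 0.61768622]
scene keeper_tip 0.65 [ 0.454 -0.004  0.067]
scene cup_c 0.75 [0.513 0.016 0.06 ]
scene cup_c_rim 0.67 [0.517 0.09  0.078]
top keeper_tip 0.79 [ 0.458 -0.     0.072]
top keeper_tip 0.16 [ 0.459 -0.     0.066]
top cup_c 0.76 [0.52  0.02  0.062]
top cup_c_rim 0.57 [0.517 0.092 0.08 ]
```

View pics/m9.png

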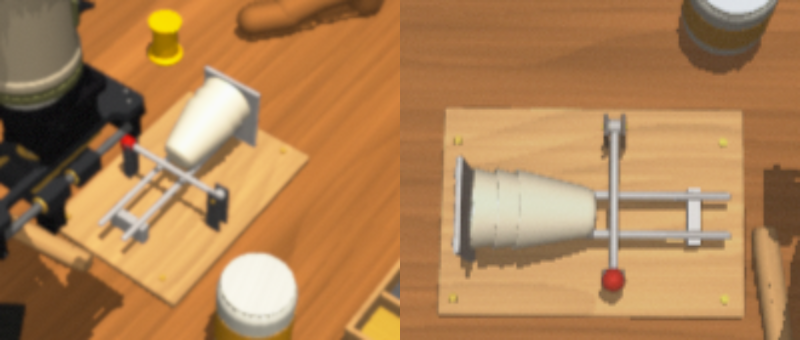

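The keeper is down in its fork, with the knob at px (613,280). The stack is tight in front of it, and the arm is clear of everything.

```bash
python3 -c "
from bench import r
print(r.close_job())"
```

```text
the job is handed in; nothing more can be done
None
```

The three cups are on the rails as one tight nested stack against the end plate, with the keeper bar down in its fork; I handed the job in after about 25 s of robot time with the arm clear, and no verdict was shown.

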